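# Spring a retaining ring out of its groove with a hooked pick

## Robot

A 6-joint arm with a two-finger parallel gripper is mounted at the origin on a cart in front of the work surface, level with it; the furniture and walls round the work are solid. World frame = base frame: x ahead of the robot, y to its left, z up, the work surface at z = 0. Lengths are in m, angles in degrees, forces in N, time in s.
With the tool pointing down it reaches from about 0.4 to 0.825 m from the base axis. Payload 7 kg.
Tool frame: the origin (TCP) lies at the centre of the arm's flange, where the gripper is bolted on; the fingertips stand 178 mm ahead of it and the grasp point (between the pads) lies 159 mm ahead of it (ctrl.hold_point_z is the distance from the TCP to the grasp point, in m); z points along the fingers, y is the line along which they close (so a half turn about z gives the same grasp; the last joint's range is limited). The gripper opens to 88 mm and grips with 3 to 60 N. Pads are 19 mm wide; open, the fingers measure 130 mm over their backs; the gripper's body (78 mm by 193 mm) begins 47 mm behind the grasp point.
Start: joints at [-50.415, 20.546, 0.682, 0, -70.136, -16.507], TCP at [0.265, -0.621, 0.405] pointing down, gripper open.
Joint ranges: [-176.03, 176.03], [-82.01, 121.73], [-58.28, 71.71], [-173.87, 95.51], [-174.79, -0.11], [-173.66, 173.66]. Speed limits (degrees/s): [136.94, 136.94, 172.46, 180, 180, 180].

## Interface

Orientations are given as [roll, pitch, yaw] about the fixed x, y, z axes, in that order (R = Rz(yaw) Ry(pitch) Rx(roll)).
In Python, from plant import ctrl gives the robot as it stands.
- The arm moves only by the shell command python3 -m inch 'ROWS'. ROWS is JSON, one flat list of numbers, 7 for each row, row after row: the closure, from 0 (fully open) to 1 (shut), then the shift along the tool's x, y, z in mm, then the turn, a rotation vector about the tool's x, y, z in degrees. In form: [hand, x, y, z, wx, wy, wz, hand, x, y, z, wx, wy, wz, ...]. A call has 1 to 5 rows; each row is the pose to reach, as a shift and turn from the pose commanded when the call began, along the tool's axes at that moment; what a row does not reach only later rows make up. A row lasts 1/10 s, in which the tool goes at most 50 mm and 8.59 degrees, less where a joint would pass 70% of its speed; a pose out of reach is approached as far as the arm can. A call with a gripper value outside its range is refused whole. The fingers move at their own pace and stop on an object; the grip force is fixed at half the most. Time passes only in rows, so rows that repeat a pose let the fingers close. It gives the time, the measured TCP pose, the force, the opening and the grip force at its end, in the units of the state.
- ctrl.get_obs(): the state, without advancing time (a new reading comes with each control period).
- ctrl.snapshot(name): name is "scene" or "side" or "wrist"; returns a dict with "frame" (400x640x3 uint8, red, green, blue), "K" (3x3 intrinsics, pixels), "k1" (the pictures are not rectified: a ray, as slopes to the right and down, at radius r is drawn at 1 + k1 r^2 times it, then the intrinsics apply), "R" (3x3) and "t" (3): a world point X has camera coordinates R X + t. Camera axes: x right, y down, z forward; pixel columns grow to the right and rows downward; lengths in m; the calibration is good to about 2 mm. A picture is of the moment at which its call begins. There is no depth.
- ctrl.close_job(): hands the job in; it is judged then, once.
Trained networks look in a picture, given as the dict that the camera call returned (one of the last four; its "shot" number tells which), for a name from the list of things; names that differ only in an ending like _2 or _b are one class to them, and where a whole thing is asked for, a point or a joint stands for the part that bears it (a point fixed in the world has none). Each returns a list of dicts, best first, with "p" (0 to 1); they miss things now and then, are a little off and sometimes report something else, mostly with a low value. They report only what shows in the picture. A call takes as long as a camera call.
- ctrl.recognise(picture, thing): "location" ([x, y, z] in m, in world coordinates, good to about 4 mm: the middle of the surface that is visible of it).
- ctrl.trace(picture, thing): "pixels" (400x640 bool, what is visible of it).
- ctrl.mark_of(picture, thing): "location" ([x, y, z] in m, in world coordinates, good to about 4 mm: a listed point, or the origin of a listed thing).
The state is a dict: "clock": time; "joint_pos": joint angles; "qvel": joint speeds; "tau": joint torques, N m; "tool_pos": TCP position; "orientation": TCP orientation; "force": force on the tool from outside, world axes, zero at the start; "moment": the same for the moment, N m; "opening": finger opening in m; "gripper_force": force on a finger pad.
Only numpy, scipy, OpenCV 4.12 (cv2) and the standard library are available. Lean on these libraries where they do the work, as an engineer would, in place of code of your own. Each camera call takes 0.05 s, during which the arm holds its last target. There are 200 camera calls.

## Task

Take the hooked pick from its wooden stand and use it to free the bearing's split retaining ring: feel gently for the ring's bent-in end (the thin blade must not be forced), get the pick's toe under it and lift until that end springs out over the groove's lip and stays up on the ledge, with the ring still lying in the housing. Then put the pick back upright in its stand, fully home, and leave the other things on the bench alone.

Things in the scene. Friction and masses are not known exactly. Their poses are not given: they have to be found in the camera images.
- housing: fixed grey cast bearing housing 130 x 130 mm, 46 mm high, four screw heads on its corners (to z 53 mm), a round bore 99 mm wide open at the top. Origin: centre of its underside, z up. In the bore sits a steel insert with a recess of 41 mm radius, floor at z 22 mm, and a central hub of 17 mm radius to z 38 mm. A split wire ring lies on the insert
- housing_bore (a point): on the bore's axis at the ring's underside, z 30 mm; axes as the housing's. Ring: round steel wire 5 mm thick, centre-line radius 44 mm, lying on the seat round the recess, top 11 mm below the housing's face. Its gap, about 40 degrees wide, faces the housing's -x. Insert and ring together sit turned about this axis by up to 15 degrees either way: not reported, to be seen or felt
- housing_leg (a point): where the ring's bent-in end is when the insert sits straight: underside of the leg, 29 mm from the bore's axis, 13 degrees from the housing's -x towards +y; fixed to the housing. The leg, 5 mm wire on the +y side of the gap, points at the axis, reaches in to 24 mm from it and hangs free 8 mm over the recess floor. The ring cannot turn in the insert: pushed towards +y the leg stops dead
- housing_lip (a point): middle of the ledge on the 2 mm lip (when the insert sits straight), z 39 mm, 9 mm over the seat. It holds down the springy half with the leg. Lifted at the leg with 3 to 10 N, that half squeezes inward under the lip's slope, its leg moving 3 mm to -y (a shaft touching the leg blocks this: first draw back 5 mm), and springs out on the ledge once the leg is up 4 to 8 mm and stays 6 mm up
- ring_arm (a joint): springing of the ring's movable half, rad: about 0.01 seated in the groove, about -0.03 while squeezed past the lip, about +0.07 when sprung out on the ledge, 0.16 when entirely relaxed (ring out of the housing)
- stand: fixed wooden block 75 x 55 mm, 55 mm high, origin at the centre of its underside, with an upright slot 26 mm (x) by 11 mm (y) right through it, its centre 4.5 mm to +x of the block's centre. The pick stands in it
- pick: loose hooked pick, 0.11 kg, standing upright in the stand with its origin over the block's centre. Origin: on the shaft's axis at the underside of its steel guard plate (which rests on the block's top); z up, x the way the toe points. Guard plate 32 (x) x 26 (y) x 4 mm high; on it a black handle 22 (x) x 16 (y) mm from z 4 to z 50, to be grasped across its 16 mm
- pick_blade: the pick's steel blade, fixed to the pick and with the same frame: square shaft 6 x 6 mm from z 0 down to z -45, and at its foot a toe 6 mm wide, 4 mm thick (z -45 to -41), reaching to x = +15 (12 mm past the shaft's face). More than 12 N on the blade would bend it
- wood_strip: bystander: flat strip of wood lying on the bench, 48 x 150 mm, 12 mm thick, origin under its centre; leave alone
- lid: bystander: shallow round tin lid lying upside down, 80 mm wide, 10 mm high, origin under its centre; leave alone
- bolt: bystander: short hexagon bolt lying on the bench, 48 mm long; leave alone

How it is judged (in metres and radians):
On the way, in this order (a step that is already met when the one before it is completed fails the run):
1. the pick is drawn out of its stand (z of pick in the frame of stand above 0.095 m), for 0.1 s.
2. the ring's end has sprung out of the groove while the pick's blade is in the bore (value of joint ring_arm between 0.04 and 0.12 rad and horizontal distance between pick_blade and housing_bore below 0.048 m and z of pick_blade in the frame of housing_bore below 0.062 m), for 0.2 s.
At the end, for the whole second after the job is handed in: the ring's springy end is out of the groove on the ledge and the ring still in the housing (ring_arm between 0.04 and 0.12 rad); the pick stands at rest in the stand's slot, guard on the block within 3 mm, within 12 mm of its place and within 0.08 rad of upright (value of joint ring_arm between 0.04 and 0.12 rad and z of pick in the frame of stand between 0.052 and 0.058 m and horizontal distance between pick and stand below 0.012 m and angle between pick's own z axis and vertical below 0.08 rad and linear speed of pick below 0.02 m/s); the robot touches nothing.
It fails at once if the pick's blade is loaded with more than 12 N (contact force between pick_blade and anything else above 12 N).
It fails at once if a bystander is moved by more than 2 cm (distance of any of wood_strip, lid, bolt from where it was at the start of the episode above 0.02 m).
It also fails if it takes over 54 s, if anything falls off the work surface, if the arm or the gripper's body presses on something with over 40 N, if the wrist force passes 120 N, or if a joint passes its speed limit or range.

## Working session

There is one attempt and no reset: what is moved stays moved. The work goes in short steps, Python scripts to look and compute and a shell command to move; the robot and the scene stay as the last step left them, time stands still between calls to the robot, and variables do not carry over. Pictures are saved under pics/ and viewed, at most 10 in all, crops included, and the job is handed in when it is done.

```bash
mkdir -p pics; ls; cat > h.py <<'E'
import numpy as np, cv2
from plant import ctrl
def snap(n,f=None):
    s=ctrl.snapshot(n)
    if f: cv2.imwrite('pics/'+f,s["frame"][:,:,::-1])
    return s
def proj(s,X):
    c=s["R"]@np.asarray(X,float)+s["t"]; u=c[:2]/c[2]; u=u*(1+s["k1"]*(u@u)); K=np.array(s["K"])
    return K[:2,:2]@u+K[:2,2]
def ray(s,px):
    K=np.array(s["K"]); d=np.linalg.solve(K[:2,:2],np.asarray(px,float)-K[:2,2]); u=d.copy()
    for _ in range(30): u=d/(1+s["k1"]*(u@u))
    R=np.array(s["R"]); o=-R.T@s["t"]; v=R.T@np.array([u[0],u[1],1]); return o,v
def atz(s,px,z):
    o,v=ray(s,px); return o+v*(z-o[2])/v[2]
E
python3 - <<'E'
from h import *
np.set_printoptions(precision=4,suppress=True)
for n in ["scene","side","wrist"]:
    s=snap(n,n+'0.png')
    print(n,s["k1"],-s["R"].T@s["t"])
    for t in ["housing","housing_bore","housing_leg","housing_lip","stand","pick","lid","bolt","wood_strip"]:
        try: print(t,[(np.round(d["location"],4).tolist(),round(d["p"],2)) for d in ctrl.mark_of(s,t)[:2]])
        except Exception as e: print(t,e)
o=ctrl.get_obs();print(o)
E
```

```text
pics
scene -0.06055212124893291 [0.287  0.6509 0.5206]
housing [([0.5474, -0.0729, 0.0024], 0.64), ([0.5227, -0.0758, 0.0313], 0.3)]
housing_bore [([0.5477, -0.0788, 0.0314], 0.66)]
housing_leg [([0.5221, -0.0753, 0.0338], 0.86)]
housing_lip [([0.5144, -0.0456, 0.0337], 0.72)]
stand [([0.483, 0.2251, -0.0009], 0.92), ([0.5485, -0.0785, 0.0297], 0.71)]
pick [([0.4878, 0.2265, 0.0522], 0.86)]
lid [([0.54, -0.3007, 0.0024], 0.73)]
bolt [([0.6371, 0.1442, 0.003], 0.49)]
wood_strip []
side 0.042348666210876636 [0.3322 0.7885 0.8557]
housing [([0.555, -0.076, 0.0003], 0.96)]
housing_bore [([0.5459, -0.0768, 0.0256], 0.9), ([0.6397, 0.1402, -0.002], 0.32)]
housing_leg [([0.5223, -0.0771, 0.0312], 0.72)]
housing_lip [([0.5162, -0.0477, 0.0349], 0.69)]
stand []
pick [([0.4859, 0.221, 0.0529], 0.8)]
lid [([0.5373, -0.3003, 0.0018], 0.61)]
bolt [([0.6397, 0.1408, -0.0015], 0.62)]
wood_strip [([0.7358, 0.0097, 0.001], 0.78)]
wrist -0.05317800696622723 [ 0.1892 -0.6527  0.3844]
housing []
housing_bore []
housing_leg []
housing_lip []
stand []
pick []
lid []
bolt []
wood_strip []
{'clock': 1.5, 'joint_pos': array([-50.4141,  20.5468,   0.6815,   0.0004, -70.1352, -16.5052]), 'qvel': array([-0.0502,  0.0319, -0.0318,  0.0226, -0.0066, -0.0327]), 'tau': array([  0.0017, -58.2382,  29.3309,   7.0028,   0.0125,  -0.    ]), 'tool_pos': array([ 0.2646, -0.621 ,  0.4047]), 'orientation': array([ 179.9997,   -0.0005, -156.9191]), 'force': array([-0.1737, -0.1204, -0.0124]), 'moment': array([ 0.0213, -0.017 ,  0.0534]), 'gripper_force': 0.0, 'opening': 0.08778400077222295}
```

View images.

View pics/scene0.png

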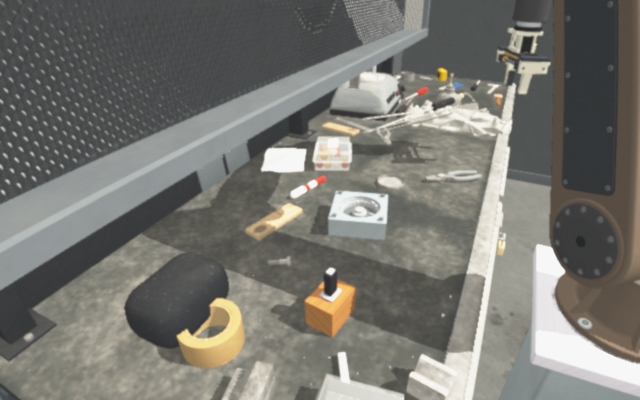

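View pics/side0.png

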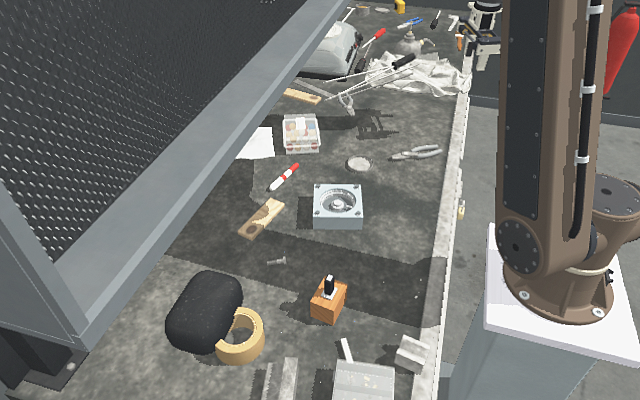

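Both pictures show the housing (scene ~(358,212)), the stand with the pick (~(330,300)), and the strip, bolt and lid clear of the path. I'll move over the housing for a wrist view.

```bash
python3 -m inch '[0,-35,29,0,0,0,0, 0,-70,58,0,0,0,0, 0,-105,87,0,0,0,0, 0,-140,116,0,0,0,0, 0,-175,145,0,0,0,0]'; python3 -m inch '[0,-35,29,0,0,0,0, 0,-70,58,0,0,0,0, 0,-105,87,0,0,0,0, 0,-140,116,0,0,0,0, 0,-175,145,0,0,0,0]';python3 -m inch '[0,-35,29,20,0,0,0, 0,-70,58,40,0,0,0, 0,-105,87,60,0,0,0, 0,-123,100,70,0,0,0, 0,-123,100,70,0,0,0]'
python3 - <<'E'
from h import *
s=snap("wrist","w1.png"); print(-s["R"].T@s["t"],s["R"],s["K"])
for t in ["housing","housing_bore","housing_leg","housing_lip"]:
  print(t,[(np.round(d["location"],4).tolist(),round(d["p"],2)) for d in ctrl.mark_of(s,t)[:2]])
o=ctrl.get_obs();print(o["clock"],o["joint_pos"],o["tool_pos"],o["orientation"])
E
```

```text
clock: 2.0
tool_pos: [0.3692, -0.4174, 0.4048]
orientation: [-180.0, 0.0, -156.9]
force: [0.5, 0.5, -0.0]
opening: 0.0877
gripper_force: 0.0
clock: 2.5
tool_pos: [0.4733, -0.2152, 0.4051]
orientation: [-180.0, 0.0, -156.9]
force: [0.3, -0.8, -0.8]
opening: 0.0872
gripper_force: 0.0
clock: 3.0
tool_pos: [0.5478, -0.0743, 0.3329]
orientation: [180.0, -0.1, -156.7]
force: [-0.5, -0.3, 0.1]
opening: 0.0877
gripper_force: 0.0
[ 0.47248079 -0.10622633  0.31280469] [[-3.94799571e-01  9.18767121e-01  5.26018849e-04]
 [ 8.76588359e-01  3.76503509e-01  2.99729807e-01]
 [ 2.75183844e-01  1.18794301e-01 -9.54023986e-01]] [[296.03585372   0.         321.89625596]
 [  0.         296.03585372 199.41561666]
 [  0.           0.           1.        ]]
housing []
housing_bore []
housing_leg []
housing_lip [([0.5117, -0.0483, 0.0356], 0.94)]
3.25 [ 1.22634392e+01  1.22771656e+01 -2.05606852e+01  8.01904682e-03
 -5.71066314e+01 -7.92363924e+01] [ 0.54658625 -0.0774931   0.33532999] [-1.79983013e+02  5.32824505e-02 -1.56968594e+02]
```

View pics/w1.png

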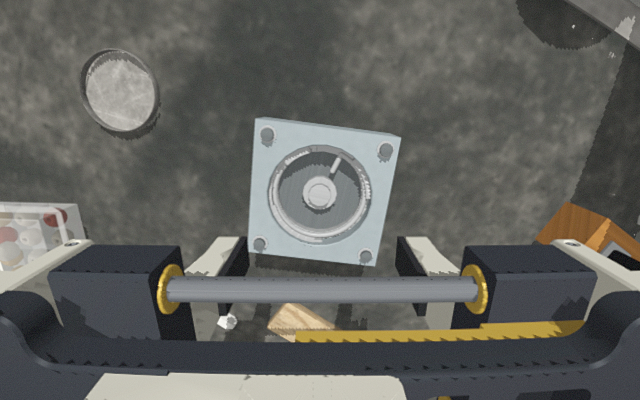

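The housing is fully visible: top corners ≈(258,118), (400,136), (375,265), (249,252), hub (319,193), leg from (340,155) to (331,175). I'll enlarge it.

```bash
python3 - <<'E'
import cv2
i=cv2.imread('pics/w1.png')[110:280,235:410]
cv2.imwrite('pics/w1c.png',cv2.resize(i,None,fx=3.5,fy=3.5,interpolation=cv2.INTER_CUBIC))
E
```

```text
(no output)
```

View pics/w1c.png

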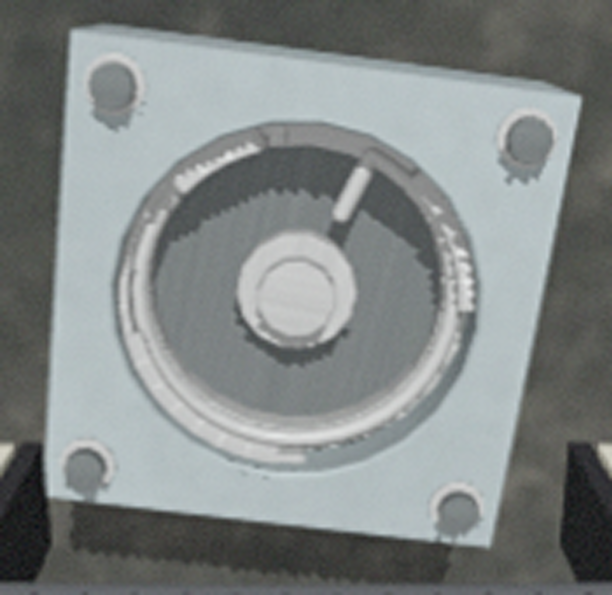

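Screw heads at crop (113,85), (526,137), (459,509), (86,468); hub top (297,289); leg from (340,217) to (358,172), gap to its left (upper).

```bash
python3 - <<'E'
from h import *
np.set_printoptions(precision=4,suppress=True)
s=snap("wrist")
f=lambda p,z: atz(s,np.array(p)/3.5+[235,110],z)[:2]
S=np.array([f(p,.053) for p in [(113,85),(526,137),(459,509),(86,468)]])
C=np.array([f(p,.046) for p in [(71,29),(580,98),(490,547),(45,495)]])
print("screws",S,S.mean(0)); print("corners",C,C.mean(0))
for Q in (S,C):
  print([np.degrees(np.arctan2(*(Q[i]-Q[(i+1)%4])[::-1])) for i in range(4)],[np.linalg.norm(Q[i]-Q[(i+1)%4]) for i in range(4)])
h=f((297,289),.038); a=f((339,216),.035); b=f((358,172),.035)
print("hub",h,"hub edge",f((238,290),.038),f((356,290),.038))
for p in (a,b,(a+b)/2): d=p-h; print(p,np.linalg.norm(d),np.degrees(np.arctan2(d[1],d[0])))
print("legdir",np.degrees(np.arctan2(*(b-a)[::-1])))
E
```

```text
screws [[ 0.5117 -0.1438]
 [ 0.483  -0.0434]
 [ 0.5843 -0.0136]
 [ 0.6136 -0.115 ]] [ 0.5481 -0.079 ]
corners [[ 0.5038 -0.1593]
 [ 0.4688 -0.0333]
 [ 0.5951  0.0029]
 [ 0.6303 -0.1233]] [ 0.5495 -0.0783]
[np.float64(-74.06616210013377), np.float64(-163.60597763817438), np.float64(106.09617899519556), np.float64(15.760234060192296)] [np.float64(0.10444988594552244), np.float64(0.10560246345156778), np.float64(0.1056193401844912), np.float64(0.10589880346323129)]
[np.float64(-74.50480906281584), np.float64(-164.01035964858912), np.float64(105.5848401388387), np.float64(15.877888814151149)] [np.float64(0.13081310221508702), np.float64(0.13135586463196236), np.float64(0.13106809911507453), np.float64(0.13155898680939537)]
hub [ 0.5466 -0.0794] hub edge [ 0.5533 -0.0944] [ 0.5404 -0.0642]
[ 0.5236 -0.0766] 0.023179330542851224 173.02777897445364
[ 0.5104 -0.0767] 0.036323854938589605 175.763205745578
[ 0.517  -0.0767] 0.029743530163406185 174.6976810689625
legdir -179.43585436561239
```

```bash
python3 -m inch '[0,-9,45,0,0,0,0, 0,-18,90,0,0,0,0, 0,-27,135,0,0,0,0, 0,-36,180,0,0,0,0, 0,-45,225,0,0,0,0]'; python3 -m inch '[0,-9,45,0,0,0,0, 0,-16,78,0,0,0,0, 0,-16,78,0,0,0,0]'
python3 - <<'E'
from h import *
s=snap("wrist","w2.png")
m=ctrl.trace(s,"stand"); print([(d["p"],d["pixels"].sum()) for d in m])
for t in ["stand","pick"]:
  print(t,[(np.round(d["location"],4).tolist(),round(d["p"],2)) for d in ctrl.mark_of(s,t)[:2]])
np.savez('w2.npz',**{k:np.array(s[k]) for k in ("K","R","t","k1")})
i=s["frame"][90:320,190:450,::-1]
cv2.imwrite('pics/w2c.png',cv2.resize(i,None,fx=2.5,fy=2.5,interpolation=cv2.INTER_CUBIC))
o=ctrl.get_obs();print(o["clock"],o["joint_pos"],o["tool_pos"],o["orientation"])
E
```

```text
clock: 3.8
tool_pos: [0.4995, 0.1486, 0.3356]
orientation: [180.0, 0.1, -157.0]
force: [1.4, 1.4, 0.4]
opening: 0.0877
gripper_force: 0.0
clock: 4.1
tool_pos: [0.4839, 0.2285, 0.3354]
orientation: [180.0, 0.1, -156.8]
force: [1.0, 0.1, 0.7]
opening: 0.0875
gripper_force: 0.0
[(0.57, np.int64(3941))]
stand [([0.4856, 0.2302, 0.002], 0.62)]
pick [([0.4815, 0.2281, 0.0576], 0.92), ([0.4887, 0.2277, 0.0009], 0.61)]
4.3 [ 4.59557983e+01  1.06506843e+01 -2.27431810e+01 -8.26736408e-04
 -5.65896377e+01 -1.12936743e+02] [0.48429439 0.22484472 0.33493105] [ 1.79992935e+02  1.49235957e-02 -1.56981401e+02]
```

View pics/w2c.png

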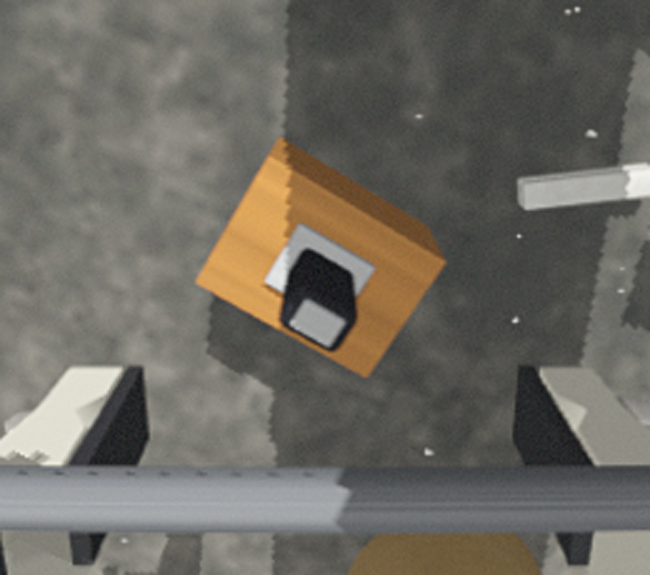

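Stand's top corners at crop (281,140), (445,262), (368,377), (196,282); handle top corners (307,298), (347,317), (331,347), (289,323).

```bash
python3 - <<'E'
from h import *
np.set_printoptions(precision=4,suppress=True)
s=dict(np.load('w2.npz'))
f=lambda p,z: atz(s,np.array(p)/2.5+[190,90],z)[:2]
for P,z in (([(281,140),(445,262),(368,377),(196,282)],.055),([(307,298),(347,317),(331,347),(289,323)],.105),([(302,225),(375,268)],.059)):
  Q=np.array([f(p,z) for p in P]); n=len(Q)
  print(Q.mean(0),[round(float(np.degrees(np.arctan2(*(Q[(i+1)%n]-Q[i])[::-1]))),1) for i in range(n)],[np.linalg.norm(Q[i]-Q[(i+1)%n]) for i in range(n)])
E
```

```text
[0.4839 0.2265] [76.4, -7.5, -97.8, 171.3] [np.float64(0.0742157803773964), np.float64(0.0539802577776071), np.float64(0.07509563335076602), np.float64(0.061559696198189115)]
[0.4855 0.2261] [86.4, -2.9, -98.6, 168.7] [np.float64(0.013547867187983025), np.float64(0.011006031337965233), np.float64(0.015047341105082991), np.float64(0.009802285522421673)]
[0.4731 0.228 ] [81.8, -98.2] [np.float64(0.030767016747841592), np.float64(0.030767016747841592)]
```

```bash
python3 -m inch '[0,0,0,0,0,0,-8.5, 0,0,0,0,0,0,-17, 0,0,0,0,0,0,-25.5, 0,0,0,0,0,0,-34, 0,0,0,0,0,0,-42.5]'; python3 -m inch '[0,0,0,15,0,0,-8, 0,0,0,30,0,0,-16.2, 0,0,0,40,0,0,-16.2, 0,0,0,40,0,0,-16.2]'
python3 - <<'E'
from h import *
o=ctrl.get_obs();print(o["clock"],o["joint_pos"],o["tool_pos"],o["orientation"])
y=np.radians(o["orientation"][2]);d=np.array([.4847,.2263])-o["tool_pos"][:2]
print("tool shift mm",1000*(d@[np.cos(y),np.sin(y)]),1000*(d@[np.sin(y),-np.cos(y)]),"z",1000*(o["tool_pos"][2]-.241))
E
```

```text
clock: 4.8
tool_pos: [0.4845, 0.2243, 0.3348]
orientation: [-180.0, 0.0, -114.2]
force: [-0.2, 0.2, 0.4]
opening: 0.0872
gripper_force: 0.0
clock: 5.2
tool_pos: [0.4841, 0.2246, 0.2934]
orientation: [179.9, -0.1, -98.6]
force: [-0.0, 0.1, 0.3]
opening: 0.0878
gripper_force: 0.0
5.2 [ 4.59498035e+01  1.32263684e+01 -2.56556886e+01 -1.76449235e-02
 -5.12657004e+01 -5.45020384e+01] [0.48405594 0.22458887 0.2934448 ] [ 1.79903018e+02 -1.12319806e-01 -9.85631982e+01]
tool shift mm -1.7879557965832527 -0.38209743341064706 z 52.44480243530869
```

```bash
python3 -m inch '[0,-1,0,20,0,0,0, 0,-1.8,-0.4,40,0,0,0, 0,-1.8,-0.4,52,0,0,0, 0,-1.8,-0.4,52,0,0,0, 0.4,-1.8,-0.4,52,0,0,0]'; python3 -m inch '[0.6,0,0,0,0,0,0, 1,0,0,0,0,0,0, 1,0,0,0,0,0,0, 1,0,0,0,0,0,0, 1,0,0,0,0,0,0]'; python3 -m inch '[1,0,0,0,0,0,0, 1,0,0,0,0,0,0, 1,0,0,0,0,0,0]'
```

```text
clock: 5.7
tool_pos: [0.4852, 0.2277, 0.2432]
orientation: [-180.0, -0.0, -98.3]
force: [0.8, 0.5, 0.6]
opening: 0.0834
gripper_force: 0.0
clock: 6.2
tool_pos: [0.4848, 0.2277, 0.2429]
orientation: [-180.0, 0.0, -98.2]
force: [0.7, 0.4, -0.6]
opening: 0.0451
gripper_force: 0.0
clock: 6.5
tool_pos: [0.4848, 0.2276, 0.2427]
orientation: [180.0, -0.0, -98.2]
force: [1.1, 0.0, -0.1]
opening: 0.0212
gripper_force: 0.0
```

```bash
python3 -m inch '[1,0,0,0,0,0,0, 1,0,0,0,0,0,0, 1,0,0,0,0,0,0, 1,0,0,0,0,0,0]'; python3 - <<'E'
from h import *
o=ctrl.get_obs();print(o)
E
```

```text
clock: 6.9
tool_pos: [0.4848, 0.2276, 0.2426]
orientation: [-180.0, 0.0, -98.2]
force: [0.7, 0.3, -0.1]
opening: 0.0157
gripper_force: 30.0
{'clock': 6.9, 'joint_pos': array([ 4.61323107e+01,  1.70114112e+01, -2.86349627e+01, -1.03289433e-03,
       -4.43506595e+01, -5.43513775e+01]), 'qvel': array([-0.02340788,  0.04964827, -0.01636711,  0.16284012,  0.01051275,
        0.09017869]), 'tau': array([ 1.03616794e-01, -4.59984326e+01,  2.16658634e+01,  5.12109429e+00,
       -1.55346449e-01, -1.59818752e-03]), 'tool_pos': array([0.48484809, 0.22763483, 0.24264252]), 'orientation': array([-1.79998858e+02,  2.83150919e-03, -9.82198054e+01]), 'force': array([ 0.68925861,  0.27620374, -0.09789354]), 'moment': array([ 0.00771792, -0.10402647,  0.00635596]), 'gripper_force': 29.99995708465576, 'opening': 0.015664386662988625}
```

```bash
python3 -m inch '[1,0,0,-5,0,0,0, 1,0,0,-15,0,0,0, 1,0,0,-30,0,0,0, 1,0,0,-45,0,0,0, 1,0,0,-60,0,0,0]'; python3 -m inch '[1,0,0,-20,0,0,0, 1,0,0,-40,0,0,0, 1,0,0,-60,0,0,0, 1,0,0,-60,0,0,0]'; python3 - <<'E'
from h import *
s=snap("wrist"); q=snap("side")
o=ctrl.get_obs();print(o["clock"],o["tool_pos"],o["orientation"],o["force"])
T=o["tool_pos"]
for c in (s,q):
  print([(np.round(d["location"],4).tolist(),round(d["p"],2)) for d in ctrl.mark_of(c,"pick")[:2]])
  print(proj(c,T-[0,0,.23]),proj(c,T-[0,0,.1876]))
p=proj(q,T-[0,0,.2]).astype(int); a=s["frame"][:,:,::-1][40:400,130:510]
b=q["frame"][max(p[1]-40,0):p[1]+50,p[0]-47:p[0]+48,::-1]; b=cv2.resize(b,(380,360),interpolation=cv2.INTER_CUBIC)
cv2.imwrite('pics/l.png',np.hstack([a,b])); print(p)
E
```

```text
clock: 7.4
tool_pos: [0.4848, 0.2276, 0.3041]
orientation: [-180.0, 0.0, -98.2]
force: [-0.3, 0.2, -1.0]
opening: 0.016
gripper_force: 30.0
clock: 7.8
tool_pos: [0.4854, 0.228, 0.3664]
orientation: [-179.8, 0.2, -98.2]
force: [-0.4, 0.5, -0.3]
opening: 0.0158
gripper_force: 30.0
7.9 [0.48461316 0.22750556 0.36332405] [-1.79969008e+02  7.26795878e-02 -9.82268204e+01] [-0.06003034 -0.24297639 -2.14855966]
[([0.4862, 0.2262, 0.1776], 0.87)]
[324.2213137  215.25256474] [324.43955154 239.18547589]
[([0.4858, 0.2214, 0.1771], 0.7), ([0.7378, 0.0138, 0.0015], 0.39)]
[329.02102393 269.96396629] [329.31302286 256.31233682]
[329 260]
```

View pics/l.png

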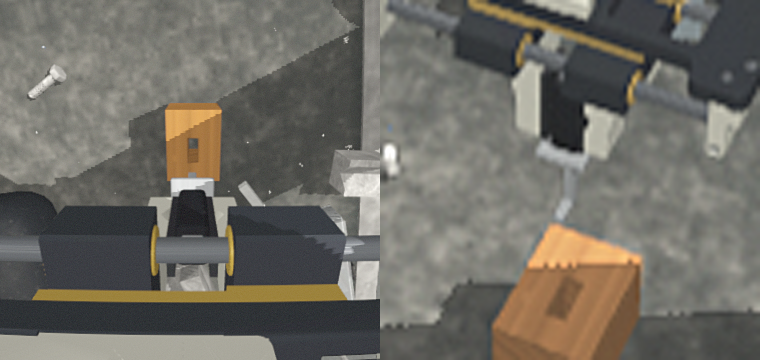

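Left: slot at wrist px ≈(323,190), rows 178–202, block top rows ≈146–220, so the slot sits off towards +y. Right: the toe at the foot seems to point to the camera (+y). I'll check both numerically.

```bash
python3 - <<'E'
from h import *
np.set_printoptions(precision=4,suppress=True)
s=snap("wrist","w3.png"); q=snap("side","s3.png")
for p in [(323,190),(323,178),(323,202),(323,149),(323,220),(296,149),(350,149),(296,220),(350,220)]: print(p,atz(s,p,.055)[:2])
T=ctrl.get_obs()["tool_pos"]; x=np.array([np.cos(np.radians(81.8)),np.sin(np.radians(81.8)),0])
F=T-[0,0,.1876+.043]
k=np.array([380/95,4]);p0=np.array([329-47,260-40])
for n,X in (("shaft foot",F),("toe if +y",F+.015*x),("toe if -y",F-.015*x),("guard",T-[0,0,.1876])):
    print(n,proj(s,X),proj(q,X),(proj(q,X)-p0)*k+[380,0])
b=q["frame"][240:300,290:370,::-1]
cv2.imwrite('pics/s3c.png',cv2.resize(b,None,fx=8,fy=8,interpolation=cv2.INTER_CUBIC))
E
```

```text
(323, 190) [0.4831 0.2266]
(323, 178) [0.4813 0.2143]
(323, 202) [0.4849 0.2391]
(323, 149) [0.4773 0.1858]
(323, 220) [0.4877 0.2586]
(296, 149) [0.5031 0.1821]
(350, 149) [0.4514 0.1896]
(296, 220) [0.5155 0.2546]
(350, 220) [0.4599 0.2626]
shaft foot [321.6626 218.4685] [329.0309 270.5855] [568.1237 202.3419]
toe if +y [321.6789 236.4794] [325.966  275.9117] [555.8641 223.6466]
toe if -y [321.6457 199.6976] [332.028  265.3786] [580.1119 181.5144]
guard [321.6588 243.4352] [329.327  256.7762] [569.3081 147.1048]
```

View pics/s3c.png

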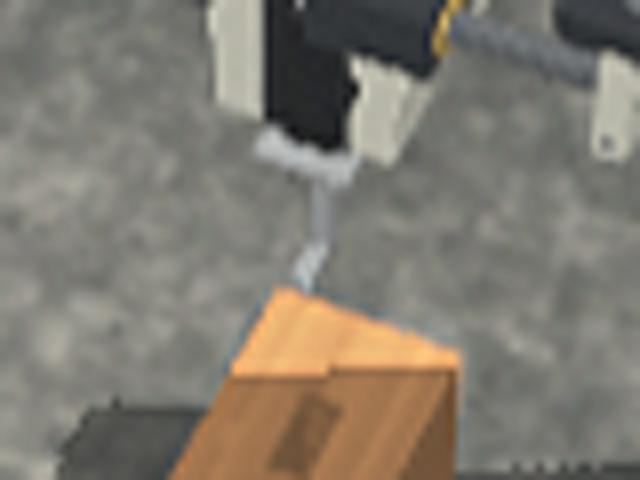

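Toe points +y (81.8°). Carry it to the gap side of the leg.

```bash
python3 -m inch '[1,35,-9,0,0,0,0, 1,80,-20,0,0,0,0, 1,125,-32,0,0,0,0, 1,170,-43,0,0,0,0, 1,215,-54.5,0,0,0,0]'; python3 -m inch '[1,45,-11.5,0,0,0,-1, 1,80,-20.5,10,0,0,-2.5, 1,100,-25.5,20,0,0,-3.7, 1,100,-25.5,40,0,0,-3.7, 1,100,-25.5,50,0,0,-3.7]'; python3 -m inch '[1,0,0,0,0,0,0, 1,0,0,0,0,0,0]'; cat > st.py <<'E'
from h import *
o=ctrl.get_obs();y=np.radians(o["orientation"][2]); T=o["tool_pos"]
F=o["force"]; C=np.array([.5478,-.079]); ph=np.radians(175.5); er=np.array([np.cos(ph),np.sin(ph)]); et=np.array([-er[1]*-1,-er[0]])
d=T[:2]-C
print("t",round(o["clock"],2),"yaw",round(float(o["orientation"][2]),2),"T",T.round(4),"rad %.1f tang %.1f toebot %.1f"%(1e3*d@er,1e3*d@et,1e3*(T[2]-.2326)),"F rad %.1f tang %.1f z %.1f"%(F[:2]@er,F[:2]@et,F[2]),"op",o["opening"])
g=np.array(C+.0275*er-.019*et)-T[:2]
print("to entry: tx %.1f ty %.1f"%(1e3*g@[np.cos(y),np.sin(y)],1e3*g@[np.sin(y),-np.cos(y)]))
E
python3 st.py
```

```text
clock: 8.6
tool_pos: [0.5077, 0.0053, 0.3622]
orientation: [180.0, -0.0, -98.2]
force: [0.5, 0.8, -1.7]
opening: 0.0162
gripper_force: 30.0
clock: 9.1
tool_pos: [0.5183, -0.0965, 0.3105]
orientation: [179.8, -0.0, -94.6]
force: [-0.2, -0.2, -1.6]
opening: 0.0159
gripper_force: 30.0
clock: 9.3
tool_pos: [0.5192, -0.0951, 0.3128]
orientation: [180.0, -0.0, -94.5]
force: [1.1, -0.6, -0.5]
opening: 0.0162
gripper_force: 30.0
t 9.3 yaw -94.47 T [ 0.5192 -0.0951  0.3128] rad 27.2 tang -18.3 toebot 80.2 F rad -1.2 tang -0.5 z -0.5 op 0.016184817735139228
to entry: tx 0.7 ty 0.3
```

```bash
python3 -m inch '[1,0.7,0.3,12,0,0,0, 1,0.7,0.3,24,0,0,0, 1,0.7,0.3,34,0,0,0, 1,0.7,0.3,38,0,0,0, 1,0.7,0.3,38,0,0,0]'; python3 st.py; python3 -m inch '[1,0,0,1.5,0,0,0, 1,0,0,3,0,0,0, 1,0,0,4.5,0,0,0, 1,0,0,6,0,0,0]'; python3 st.py;
```

```text
clock: 9.8
tool_pos: [0.5184, -0.0962, 0.2737]
orientation: [179.9, -0.0, -94.5]
force: [0.5, -0.7, -0.7]
opening: 0.0158
gripper_force: 30.0
t 9.8 yaw -94.52 T [ 0.5184 -0.0962  0.2737] rad 28.0 tang -19.5 toebot 41.1 F rad -0.6 tang -0.7 z -0.7 op 0.015826875474188564
to entry: tx -0.5 ty -0.5
clock: 10.2
tool_pos: [0.5187, -0.0963, 0.2688]
orientation: [-180.0, 0.0, -94.5]
force: [-0.6, -0.4, -1.0]
opening: 0.0161
gripper_force: 30.0
t 10.2 yaw -94.52 T [ 0.5187 -0.0963  0.2688] rad 27.7 tang -19.5 toebot 36.2 F rad 0.6 tang -0.4 z -1.0 op 0.016148051494671804
to entry: tx -0.5 ty -0.2
```

```bash
python3 - <<'E'
from h import *
a=snap("scene");b=snap("side");T=ctrl.get_obs()["tool_pos"];r=[]
for c in (a,b):
  p=proj(c,T-[0,0,.22]).astype(int); r.append(cv2.resize(c["frame"][p[1]-30:p[1]+30,p[0]-33:p[0]+33,::-1],(396,360),interpolation=cv2.INTER_CUBIC))
cv2.imwrite('pics/b1.png',np.hstack(r))
E
```

```text
(no output)
```

View pics/b1.png

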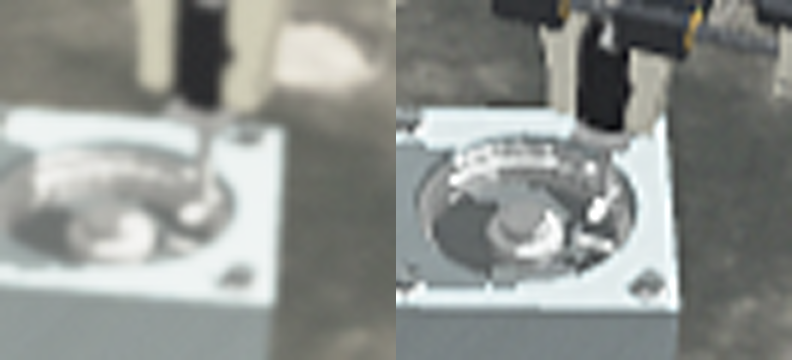

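Both views show the toe (≈(598,208) right view) short of the leg (≈(592,242)), inside the bore. I'll lower gently.

```bash
python3 -m inch '[1,-0.3,0,1.5,0,0,0, 1,-0.3,0,3,0,0,0, 1,-0.3,0,4,0,0,0]'; python3 st.py
```

```text
clock: 10.6
tool_pos: [0.5186, -0.096, 0.2645]
orientation: [180.0, 0.0, -94.5]
force: [0.1, -0.5, -1.3]
opening: 0.016
gripper_force: 30.0
t 10.6 yaw -94.52 T [ 0.5186 -0.096   0.2645] rad 27.8 tang -19.2 toebot 31.9 F rad -0.2 tang -0.5 z -1.3 op 0.016046294577290808
to entry: tx -0.2 ty -0.3
```

```bash
python3 -m inch '[1,0,0,1.5,0,0,0, 1,0,0,3,0,0,0, 1,0,0,4,0,0,0]'; python3 st.py
```

```text
clock: 10.9
tool_pos: [0.5186, -0.096, 0.2605]
orientation: [180.0, -0.0, -94.5]
force: [0.5, -0.0, -1.2]
opening: 0.0154
gripper_force: 30.0
t 10.9 yaw -94.52 T [ 0.5186 -0.096   0.2605] rad 27.8 tang -19.2 toebot 27.9 F rad -0.5 tang 0.0 z -1.2 op 0.015410797286853193
to entry: tx -0.2 ty -0.3
```

```bash
python3 -m inch '[1,0,0,1,0,0,0, 1,0,0,2,0,0,0, 1,0,0,3,0,0,0, 1,0,0,3,0,0,0]'; python3 st.py;python3 st.py
```

```text
clock: 11.3
tool_pos: [0.5186, -0.096, 0.2575]
orientation: [180.0, -0.0, -94.5]
force: [0.2, -0.3, -1.4]
opening: 0.0159
gripper_force: 30.0
t 11.3 yaw -94.52 T [ 0.5186 -0.096   0.2575] rad 27.8 tang -19.2 toebot 24.9 F rad -0.2 tang -0.3 z -1.4 op 0.015854390105945082
to entry: tx -0.2 ty -0.3
t 11.3 yaw -94.52 T [ 0.5186 -0.096   0.2575] rad 27.8 tang -19.2 toebot 24.9 F rad -0.2 tang -0.3 z -1.4 op 0.015854390105945082
to entry: tx -0.2 ty -0.3
```

```bash
python3 -m inch '[1,0,0,0.9,0,0,0, 1,-1.5,0,0.9,0,0,0, 1,-3,0,0.9,0,0,0, 1,-4.5,0,0.9,0,0,0, 1,-6,0,0.9,0,0,0]'; python3 st.py
```

```text
clock: 11.8
tool_pos: [0.5191, -0.0898, 0.2568]
orientation: [-180.0, 0.0, -94.5]
force: [-0.7, 0.6, -0.6]
opening: 0.0158
gripper_force: 30.0
t 11.8 yaw -94.51 T [ 0.5191 -0.0898  0.2568] rad 27.7 tang -13.0 toebot 24.2 F rad 0.7 tang 0.5 z -0.6 op 0.0158087260446063
to entry: tx 6.0 ty -0.2
```

```bash
python3 -m inch '[1,-1,0,0,0,0,0, 1,-2,0,0,0,0,0, 1,-3,0,0,0,0,0, 1,-4,0,0,0,0,0]'; python3 st.py
```

```text
clock: 12.2
tool_pos: [0.5194, -0.0859, 0.2568]
orientation: [-180.0, 0.0, -94.5]
force: [-0.3, -0.4, -1.1]
opening: 0.016
gripper_force: 30.0
t 12.2 yaw -94.52 T [ 0.5194 -0.0859  0.2568] rad 27.7 tang -9.1 toebot 24.2 F rad 0.2 tang -0.4 z -1.1 op 0.01602500395278481
to entry: tx 9.9 ty -0.2
```

```bash
python3 -m inch '[1,-0.7,0,0,0,0,0, 1,-1.5,0,0,0,0,0]'; python3 st.py
```

```text
clock: 12.4
tool_pos: [0.5195, -0.0845, 0.2568]
orientation: [180.0, -0.0, -94.5]
force: [0.2, 1.0, -0.9]
opening: 0.0162
gripper_force: 30.0
t 12.4 yaw -94.52 T [ 0.5195 -0.0845  0.2568] rad 27.7 tang -7.7 toebot 24.2 F rad -0.1 tang 1.0 z -0.9 op 0.01619607477323108
to entry: tx 11.3 ty -0.2
```

```bash
python3 -m inch '[1,-0.7,0,0,0,0,0, 1,-1.4,0,0,0,0,0]'>/dev/null; python3 st.py|head -1
```

```text
t 12.6 yaw -94.52 T [ 0.5197 -0.083   0.2568] rad 27.7 tang -6.2 toebot 24.2 F rad -0.2 tang -0.2 z -1.2 op 0.01586322205652744
```

```bash
python3 -m inch '[1,-0.7,0,0,0,0,0, 1,-1,0,0,0,0,0]'>/dev/null; python3 st.py|head -1
```

```text
t 12.8 yaw -94.52 T [ 0.5197 -0.082   0.2568] rad 27.7 tang -5.2 toebot 24.2 F rad -0.7 tang 0.7 z -1.3 op 0.016074298560236535
```

```bash
python3 -m inch '[1,-0.5,0,0,0,0,0, 1,-0.8,0,0,0,0,0]'>/dev/null; python3 st.py|head -1
```

```text
t 13.0 yaw -94.52 T [ 0.5198 -0.0813  0.2568] rad 27.7 tang -4.4 toebot 24.2 F rad 0.3 tang -0.7 z -2.1 op 0.015564303590452045
```

```bash
python3 -m inch '[1,-0.4,0,0,0,0,0, 1,-0.8,0,0,0,0,0]'>/dev/null; python3 st.py|head -1
```

```text
t 13.2 yaw -94.53 T [ 0.5198 -0.0805  0.2567] rad 27.8 tang -3.7 toebot 24.1 F rad -0.2 tang -0.7 z -1.6 op 0.01598426369172459
```

```bash
python3 -m inch '[1,-0.4,0,0,0,0,0, 1,-0.6,0,0,0,0,0]'>/dev/null; python3 st.py|head -1
```

```text
t 13.4 yaw -94.52 T [ 0.5199 -0.0799  0.2568] rad 27.7 tang -3.1 toebot 24.2 F rad 0.4 tang 0.3 z -1.8 op 0.015820714456104903
```

```bash
python3 -m inch '[1,-0.4,0,0,0,0,0, 1,-0.6,0,0,0,0,0]'>/dev/null; python3 st.py|head -1
```

```text
t 13.6 yaw -94.52 T [ 0.52   -0.0793  0.2568] rad 27.7 tang -2.5 toebot 24.2 F rad -0.3 tang -0.3 z -0.8 op 0.016000199615496747
```

```bash
python3 -m inch '[1,-0.4,0,0,0,0,0, 1,-0.6,0,0,0,0,0]'>/dev/null; python3 st.py|head -1
```

```text
t 13.8 yaw -94.52 T [ 0.52   -0.0787  0.2568] rad 27.7 tang -1.9 toebot 24.2 F rad -0.9 tang 0.1 z 0.1 op 0.01584407607252726
```

```bash
python3 -m inch '[1,-0.3,0,0,0,0,0, 1,-0.6,0,0,0,0,0]'>/dev/null; python3 st.py|head -1
```

```text
t 14.0 yaw -94.52 T [ 0.52   -0.0781  0.2567] rad 27.7 tang -1.3 toebot 24.1 F rad 0.5 tang -0.0 z -1.7 op 0.015858165241669844
```

```bash
python3 -m inch '[1,-0.3,0,0,0,0,0, 1,-0.6,0,0,0,0,0]'>/dev/null; python3 st.py|head -1
```

```text
t 14.2 yaw -94.52 T [ 0.5201 -0.0775  0.2567] rad 27.8 tang -0.7 toebot 24.1 F rad 0.5 tang -0.7 z -0.3 op 0.015902396104342333
```

```bash
python3 - <<'E'
from h import *
a=snap("scene");b=snap("side");T=ctrl.get_obs()["tool_pos"];r=[]
et=np.array([.0785,.9969,0])
for c,n in ((a,"sc"),(b,"side")):
  p=proj(c,T-[0,0,.22]).astype(int); o=p-[20,20]
  r.append(cv2.resize(c["frame"][o[1]:o[1]+40,o[0]:o[0]+40,::-1],(400,400),interpolation=cv2.INTER_CUBIC))
  for m,X in (("foot",T-[0,0,.2306]),("toe",T-[0,0,.2306]+.015*et),("shafttop",T-[0,0,.1876]),("leg24",np.array([.5239,-.0771,.035])),("leg40",np.array([.5079,-.0758,.035])),("hub",[.5478,-.079,.038])): print(n,m,(proj(c,X)-o)*10)
cv2.imwrite('pics/b2.png',np.hstack(r))
for c in (a,b):
  for t in ("pick","pick_blade","housing_leg"): print(t,[(np.round(d["location"],4).tolist(),round(d["p"],2)) for d in ctrl.mark_of(c,t)[:2]])
E
```

```text
sc foot [205.46124933 243.18260735]
sc toe [179.28187817 273.5461738 ]
sc shafttop [215.07476342  88.3012929 ]
sc leg24 [191.72428018 209.17091652]
sc leg40 [253.89186398 226.98341556]
sc hub [100.96588647 172.55792225]
side foot [203.02534685 238.43854137]
side toe [184.84395297 274.08714566]
side shafttop [209.69436796 119.67222486]
side leg24 [190.31530419 212.572839  ]
side leg40 [246.90313907 227.64295425]
side hub [106.81927685 182.19515542]
pick [([0.5227, -0.0836, 0.0686], 0.67)]
pick_blade [([0.5215, -0.0782, 0.0694], 0.61)]
housing_leg [([0.5257, -0.0779, 0.0327], 0.93)]
pick [([0.5197, -0.0867, 0.0676], 0.52)]
pick_blade [([0.5211, -0.0828, 0.0654], 0.6), ([0.5205, -0.0819, 0.069], 0.55)]
housing_leg [([0.52, -0.0779, 0.0318], 0.69), ([0.7372, 0.0139, -0.0018], 0.47)]
```

View pics/b2.png

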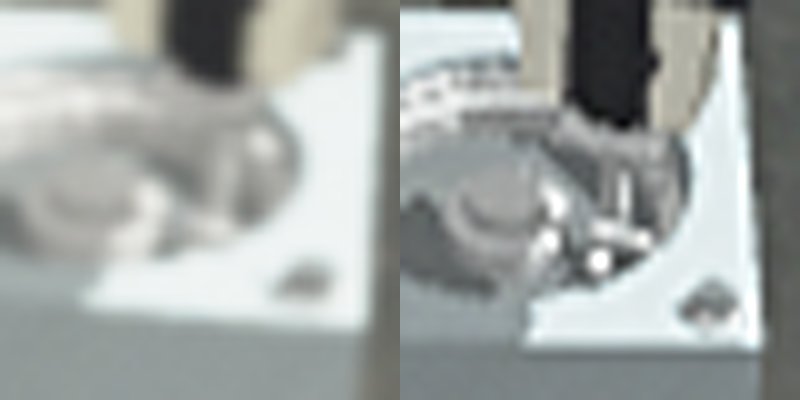

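The right view shows the leg crossing the shaft (≈(590,220)–(655,245)), with the toe's end bright beyond it at (600,262). The toe is under the leg, and the pick sits about 5 mm behind the TCP. A few more feeling steps.

```bash
python3 -m inch '[1,-0.3,0,0,0,0,0, 1,-0.5,0,0,0,0,0]'>/dev/null; python3 st.py|head -1
```

```text
t 14.8 yaw -94.52 T [ 0.5201 -0.077   0.2567] rad 27.8 tang -0.2 toebot 24.1 F rad -0.5 tang -1.0 z -0.6 op 0.0157049793372491
```

```bash
python3 -m inch '[1,-0.3,0,0,0,0,0, 1,-0.5,0,0,0,0,0]'>/dev/null; python3 st.py|head -1
```

```text
t 15.0 yaw -94.52 T [ 0.5201 -0.0766  0.2568] rad 27.8 tang 0.2 toebot 24.2 F rad -1.0 tang -0.8 z -1.0 op 0.016169753225435627
```

```bash
python3 -m inch '[1,-0.3,0,0,0,0,0, 1,-0.5,0,0,0,0,0]'>/dev/null; python3 st.py|head -1
```

```text
t 15.2 yaw -94.52 T [ 0.5202 -0.0761  0.2567] rad 27.8 tang 0.7 toebot 24.1 F rad -0.0 tang -3.0 z -1.3 op 0.015711192525756736
```

Contact (−3 N tangential). I'll draw back 5 mm and lift gently.

```bash
python3 -m inch '[1,2,0,0,0,0,0, 1,4,0,0,0,0,0, 1,5.4,0,0,0,0,0, 1,5.4,0,-1,0,0,0, 1,5.4,0,-1.5,0,0,0]'>/dev/null; python3 st.py|head -1
```

```text
t 15.7 yaw -94.53 T [ 0.5198 -0.0814  0.2584] rad 27.7 tang -4.6 toebot 25.8 F rad 0.2 tang -0.7 z -1.0 op 0.015987681371693287
```

```bash
python3 -m inch '[1,0,0,-0.7,0,0,0, 1,0,0,-1.4,0,0,0]'>/dev/null; python3 st.py|head -1
```

```text
t 15.9 yaw -94.52 T [ 0.5198 -0.0813  0.2597] rad 27.8 tang -4.5 toebot 27.1 F rad 0.3 tang -0.2 z -2.7 op 0.01604210904714858
```

```bash
python3 -m inch '[1,0,0,-0.7,0,0,0, 1,0,0,-1.4,0,0,0]'>/dev/null; python3 st.py|head -1
```

```text
t 16.1 yaw -94.53 T [ 0.5196 -0.0814  0.2608] rad 28.0 tang -4.6 toebot 28.2 F rad 0.4 tang -1.2 z -6.5 op 0.015931780931017762
```

```bash
python3 -m inch '[1,0,0,-0.4,0,0,0, 1,0,0,-0.8,0,0,0]'>/dev/null; python3 st.py|head -1
```

```text
t 16.3 yaw -94.54 T [ 0.5194 -0.0815  0.2614] rad 28.1 tang -4.7 toebot 28.8 F rad 0.2 tang -0.2 z -7.3 op 0.015639058134381885
```

```bash
python3 -m inch '[1,0,0,-0.4,0,0,0, 1,0,0,-0.8,0,0,0]'>/dev/null; python3 st.py|head -1
```

```text
t 16.5 yaw -94.52 T [ 0.5197 -0.0814  0.2625] rad 27.9 tang -4.6 toebot 29.9 F rad 0.1 tang 0.5 z -3.8 op 0.016021580137220808
```

```bash
python3 -m inch '[1,0,0,-0.5,0,0,0, 1,0,0,-1,0,0,0]'>/dev/null; python3 st.py|head -1
```

```text
t 16.7 yaw -94.5 T [ 0.5203 -0.0813  0.2644] rad 27.2 tang -4.5 toebot 31.8 F rad -0.3 tang -0.5 z -1.0 op 0.01590854057695521
```

```bash
python3 -m inch '[1,0,0,-0.5,0,0,0, 1,0,0,-1,0,0,0]'>/dev/null; python3 st.py|head -1
```

```text
t 16.9 yaw -94.52 T [ 0.52   -0.0814  0.265 ] rad 27.6 tang -4.5 toebot 32.4 F rad 0.2 tang 0.6 z -1.2 op 0.015975727772032575
```

```bash
python3 -m inch '[1,0,0,-0.5,0,0,0, 1,0,0,-1,0,0,0]'>/dev/null; python3 st.py|head -1
```

```text
t 17.1 yaw -94.53 T [ 0.5197 -0.0814  0.2656] rad 27.8 tang -4.6 toebot 33.0 F rad 0.1 tang -0.5 z -2.8 op 0.015806823024241228
```

```bash
python3 -m inch '[1,0,0,0,0,0,0]'>/dev/null; python3 st.py|head -1; python3 -m inch '[1,0,0,-0.4,0,0,0, 1,0,0,-0.7,0,0,0]'>/dev/null; python3 st.py|head -1
```

```text
t 17.2 yaw -94.52 T [ 0.5197 -0.0814  0.2656] rad 27.8 tang -4.6 toebot 33.0 F rad 1.5 tang -0.5 z -2.1 op 0.016011746909962845
t 17.4 yaw -94.53 T [ 0.5197 -0.0814  0.2662] rad 27.9 tang -4.6 toebot 33.6 F rad 0.3 tang -0.2 z -4.2 op 0.016096285150294373
```

```bash
python3 -m inch '[1,0,0,1.5,0,0,0, 1,0,0,3,0,0,0, 1,0,0,3.5,0,0,0]'>/dev/null; python3 st.py|head -1
```

```text
t 17.7 yaw -94.52 T [ 0.5199 -0.0814  0.2628] rad 27.6 tang -4.6 toebot 30.2 F rad -0.4 tang -0.4 z -1.6 op 0.015575288359037442
```

The leg now rests about 6.5 mm up and no longer follows the toe, so it has sprung out. Retract below it and out.

```bash
python3 -m inch '[1,0,0,2,0,0,0, 1,3,0,2,0,0,0, 1,6,0,2,0,0,0, 1,9,0,2,0,0,0, 1,12,0,2,0,0,0]'>/dev/null; python3 st.py|head -1
```

```text
t 18.2 yaw -94.53 T [ 0.5188 -0.0937  0.2609] rad 27.7 tang -16.9 toebot 28.3 F rad 1.1 tang -0.0 z -1.2 op 0.015827307947127375
```

```bash
python3 -m inch '[1,0,0,-2,0,0,0, 1,0,0,-4,0,0,0, 1,0,0,-6,0,0,0, 1,0,0,-8,0,0,0]'>/dev/null; python3 st.py|head -1
```

```text
t 18.6 yaw -94.51 T [ 0.5189 -0.0933  0.2692] rad 27.7 tang -16.5 toebot 36.6 F rad -0.4 tang -0.0 z -0.9 op 0.015650788518692355
```

```bash
python3 -m inch '[1,0,0,-3,0,0,0, 1,0,0,-6,0,0,0, 1,0,0,-12,0,0,0, 1,0,0,-22,0,0,0, 1,0,0,-35,0,0,0]'>/dev/null; python3 st.py|head -1
```

```text
t 19.1 yaw -94.52 T [ 0.5187 -0.0934  0.3045] rad 27.8 tang -16.6 toebot 71.9 F rad -0.8 tang 0.6 z -1.3 op 0.015387351113504933
```

```bash
python3 -m inch '[1,0,0,-30,0,0,1, 1,-20,4,-58,0,0,2.5, 1,-60,11,-58,0,0,3.7, 1,-105,19.5,-58,0,0,3.7, 1,-150,28,-58,0,0,3.7]'>/dev/null; cat > st2.py <<'E'
from h import *
o=ctrl.get_obs();y=np.radians(o["orientation"][2]); T=o["tool_pos"]; d=np.array([.4848,.2276])-T[:2]
print("t",round(o["clock"],2),"rpy",o["orientation"].round(2),"T",T.round(4),"F",o["force"].round(1),"op",round(o["opening"],4),"togo tx %.1f ty %.1f z %.1f"%(1e3*d@[np.cos(y),np.sin(y)],1e3*d@[np.sin(y),-np.cos(y)],1e3*(T[2]-.2426)))
E
python3 st2.py; python3 - <<'E'
from h import *
s=snap("wrist");b=snap("side")
C=proj(s,[.5478,-.079,.035]).astype(int); print(C)
r=[]
for c in (s,b):
  p=proj(c,[.5478,-.079,.035]).astype(int); w=80 if c is s else 35
  y0,x0=max(p[1]-w,0),max(p[0]-w,0); print((x0,y0))
  r.append(cv2.resize(c["frame"][y0:p[1]+w,x0:p[0]+w,::-1],(400,400),interpolation=cv2.INTER_CUBIC))
cv2.imwrite('pics/r.png',np.hstack(r))
E
```

```text
t 19.6 rpy [-1.7992e+02  6.0000e-02 -9.8290e+01] T [0.5023 0.0596 0.3632] F [ 2.1  0.2 -0.8] op 0.0162 togo tx -163.8 ty 41.5 z 120.6
[254  53]
(np.int64(174), 0)
(np.int64(302), np.int64(167))
```

View pics/r.png

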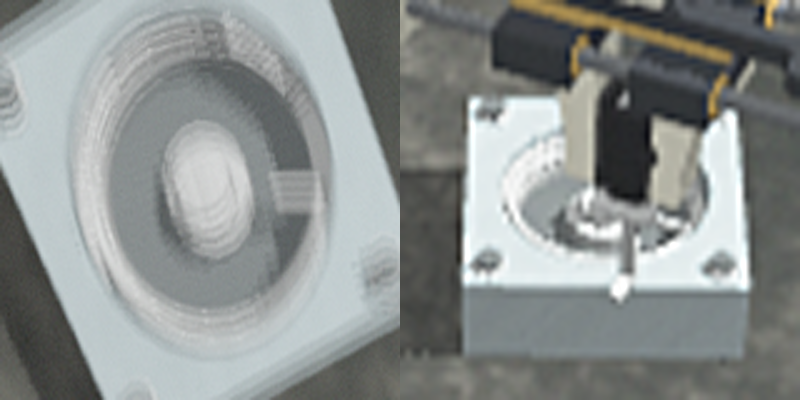

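The blurred wrist view shows the ring still in the housing, with the leg at (290,185). The force readings showed it sprung out. On to the stand.

```bash
python3 -m inch '[1,-40,10,0,0,0,0, 1,-85,21,0,0,0,0, 1,-130,33,0,0,0,0, 1,-157,40,0,0,0,0, 1,-160,41,0,0,0,0]'>/dev/null;python3 -m inch '[1,0,0,0,0,0,0, 1,0,0,0,0,0,0, 1,0,0,0,0,0,0]'>/dev/null;python3 st2.py
```

```text
t 20.5 rpy [-180.      0.    -98.29] T [0.4852 0.2215 0.3621] F [ 0.1  0.4 -1.2] op 0.0159 togo tx -6.0 ty 1.3 z 119.5
```

```bash
python3 -m inch '[1,-6,1.3,15,0,0,0, 1,-6,1.3,35,0,0,0, 1,-6,1.3,52,0,0,0, 1,-6,1.3,57,0,0,0, 1,-6,1.3,57,0,0,0]'>/dev/null;python3 st2.py;python3 -m inch '[1,0,0,0,0,0,0, 1,0,0,0,0,0,0]'>/dev/null;python3 st2.py
```

```text
t 21.0 rpy [ 1.7996e+02 -7.0000e-02 -9.8280e+01] T [0.4847 0.228  0.3045] F [-0.4 -0.5 -0.5] op 0.0163 togo tx 0.3 ty -0.1 z 61.9
t 21.2 rpy [-1.7993e+02  7.0000e-02 -9.8230e+01] T [0.485  0.2287 0.3059] F [-0.8  0.2 -1.5] op 0.0159 togo tx 1.2 ty 0.0 z 63.3
```

```bash
python3 -m inch '[1,0.7,0,7,0,0,0, 1,0.7,0,14,0,0,0, 1,0.7,0,16,0,0,0, 1,0.7,0,18,0,0,0]'>/dev/null;python3 st2.py;python3 -m inch '[1,0,0,1.5,0,0,0, 1,0,0,3,0,0,0]'>/dev/null;python3 st2.py
```

```text
t 21.6 rpy [ 1.7997e+02 -4.0000e-02 -9.8220e+01] T [0.4844 0.228  0.2864] F [ 1.1 -0.8 -0.3] op 0.016 togo tx 0.3 ty -0.4 z 43.8
t 21.8 rpy [-180.     -0.    -98.21] T [0.4846 0.2281 0.2838] F [ 0.4  0.2 -1.8] op 0.0157 togo tx 0.5 ty -0.3 z 41.2
```

```bash
python3 -m inch '[1,0,0,1.5,0,0,0, 1,0,0,3,0,0,0]'>/dev/null;python3 st2.py
```

```text
t 22.0 rpy [-1.7999e+02  1.0000e-02 -9.8220e+01] T [0.4846 0.2281 0.2808] F [ 0.1 -1.2 -1.6] op 0.0157 togo tx 0.4 ty -0.3 z 38.2
```

```bash
python3 -m inch '[1,0,0,2,0,0,0, 1,0,0,4,0,0,0]'>/dev/null;python3 st2.py
```

```text
t 22.2 rpy [-1.800e+02  1.000e-02 -9.822e+01] T [0.4845 0.228  0.2767] F [-0.6  0.2 -1.2] op 0.0158 togo tx 0.4 ty -0.3 z 34.1
```

Entered the slot freely (toe bottom at z 44 mm < 55). Continue down.

```bash
python3 -m inch '[1,0.3,-0.2,3,0,0,0, 1,0.3,-0.2,6,0,0,0, 1,0.3,-0.2,9,0,0,0, 1,0.3,-0.2,12,0,0,0, 1,0.3,-0.2,15,0,0,0]'>/dev/null;python3 st2.py
```

```text
t 22.7 rpy [ 1.7999e+02 -1.0000e-02 -9.8220e+01] T [0.4847 0.2277 0.2616] F [-0.3  0.4 -0.1] op 0.016 togo tx 0.1 ty -0.1 z 19.0
```

```bash
python3 -m inch '[1,0,0,3,0,0,0, 1,0,0,6,0,0,0, 1,0,0,9,0,0,0, 1,0,0,12,0,0,0, 1,0,0,15,0,0,0]'>/dev/null;python3 st2.py
```

```text
t 23.2 rpy [-180.      0.    -98.22] T [0.4847 0.2277 0.2466] F [-0.8 -0.5 -2.1] op 0.0159 togo tx 0.1 ty -0.1 z 4.0
```

```bash
python3 -m inch '[1,0,0,1.5,0,0,0, 1,0,0,3,0,0,0]'>/dev/null;python3 st2.py
```

```text
t 23.4 rpy [ 1.800e+02 -1.000e-02 -9.822e+01] T [0.4847 0.2277 0.2437] F [ 0.2  1.  -0.6] op 0.0158 togo tx 0.1 ty -0.1 z 1.1
```

```bash
python3 -m inch '[1,0,0,0.5,0,0,0, 1,0,0,0.9,0,0,0, 1,0,0,0.9,0,0,0]'>/dev/null;python3 st2.py; python3 -m inch '[0.8,0,0,0,0,0,0, 0.7,0,0,0,0,0,0, 0.5,0,0,0,0,0,0, 0.3,0,0,0,0,0,0, 0.1,0,0,0,0,0,0]'; python3 -m inch '[0,0,0,0,0,0,0, 0,0,0,0,0,0,0, 0,0,0,0,0,0,0, 0,0,0,0,0,0,0, 0,0,0,0,0,0,0]'
```

```text
t 23.7 rpy [-180.      0.    -98.22] T [0.4847 0.2277 0.243 ] F [-0.5 -0.7 -1.1] op 0.0155 togo tx 0.1 ty -0.1 z 0.4
clock: 24.2
tool_pos: [0.4847, 0.2277, 0.243]
orientation: [-180.0, 0.0, -98.2]
force: [0.2, -0.3, -0.4]
opening: 0.0443
gripper_force: 0.0
clock: 24.7
tool_pos: [0.4847, 0.2277, 0.243]
orientation: [-180.0, 0.0, -98.2]
force: [-0.2, -0.5, 0.4]
opening: 0.0839
gripper_force: 0.0
```

```bash
python3 -m inch '[0,0,0,-10,0,0,0, 0,0,0,-40,0,0,0, 0,0,0,-80,0,0,0, 0,0,0,-110,0,0,0, 0,0,0,-120,0,0,0]'; python3 -m inch '[0,0,0,0,0,0,0, 0,0,0,0,0,0,0]'>/dev/null; python3 - <<'E'
from h import *
for n in ("wrist","side","scene"):
  s=snap(n); print(n,[(np.round(d["location"],4).tolist(),round(d["p"],2)) for t in ("pick","stand") for d in ctrl.mark_of(s,t)[:1]])
  for t in ("pick",):
    for d in ctrl.trace(s,t)[:1]:
      ys,xs=np.nonzero(d["pixels"]); print(t,d["p"],xs.min(),xs.max(),ys.min(),ys.max(),"handle top expected",proj(s,[.4848,.2222,.105]),"guard",proj(s,[.4848,.2222,.057]))
  if n!="wrist":
    a=cv2.imread('pics/%s0.png'%n).astype(int)[:,:,::-1]; p=proj(s,[.4848,.2222,.08]).astype(int); w=np.s_[p[1]-18:p[1]+30,p[0]-22:p[0]+22]
    print("diff vs start",np.abs(s["frame"].astype(int)-a)[w].mean(), np.abs(s["frame"].astype(int)-a)[w].max())
print(ctrl.get_obs()["clock"])
E
```

```text
clock: 25.2
tool_pos: [0.4853, 0.228, 0.3674]
orientation: [-179.8, 0.3, -98.2]
force: [-0.3, 1.1, -0.1]
opening: 0.0877
gripper_force: 0.0
wrist [([0.4827, 0.2238, 0.0562], 0.75), ([0.4871, 0.2272, 0.0006], 0.9)]
pick 0.81 308 334 175 216 handle top expected [320.36045213 201.14101484] guard [320.57418453 186.34976814]
side [([0.4835, 0.2239, 0.0544], 0.69), ([0.4878, 0.228, 0.0033], 0.86)]
pick 0.52 321 337 276 299 handle top expected [329.45803992 276.6527055 ] guard [329.14212049 290.59133437]
diff vs start 37.16556186868687 178
scene [([0.4881, 0.222, 0.0549], 0.93), ([0.4858, 0.2247, -0.0003], 0.77)]
pick 0.63 320 340 268 301 handle top expected [331.50636762 270.62336352] guard [331.55709227 291.91793036]
diff vs start 40.186868686868685 117
26.0
```

```bash
python3 -c "
from plant import ctrl
print(ctrl.close_job())"
```

```text
the job is handed in; nothing more can be done
None
```

The job is handed in, but no verdict came back: contact forces showed the ring's end sprung out and resting about 6.5 mm up, which no clear picture confirmed, and the pick is back upright and fully home in its stand.

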